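# Mount the magnifier and set its focus screw

### The arm

A 6-joint arm with a two-finger parallel gripper is mounted at the origin on the work surface. World frame = base frame: x ahead of the robot, y to its left, z up, the work surface at z = 0. Lengths are in m, angles in rad, forces in N, time in s.
With the tool pointing down it reaches from about 0.325 to 0.775 m from the base axis. Payload 9.3 kg.
Tool frame: the origin (TCP) lies on the centre line of the jaws, within the pads' length; the fingertips stand r.tip_reach ahead of it and the grasp point (between the pads) lies 5 mm behind it (r.tip_reach is the distance from the TCP to the fingertips, in m); z points along the fingers, y is the line along which they close (so a half turn about z gives the same grasp; the last joint's range is limited). The gripper opens to 85 mm and grips with 20 to 120 N. Pads are 22 mm wide; open, the fingers measure 114 mm over their backs; the gripper's body (76 mm by 85 mm) begins 54 mm behind the grasp point. The pads swing forward as they close: fully open they stand 13 mm farther back than shut.
Start: joints at [-1.369, 0.259, 0.021, 1.334, 0, 1.418], TCP at [0.191, -0.516, 0.245] pointing down, gripper open.
Joint ranges: [-3.04, 3.04], [-0.91, 1.82], [-1.04, 1.36], [-1.92, 1.95], [-1.52, 1.45], [-3.14, 3.14]. Speed limits (rad/s): [2.22, 2.22, 2.79, 3.14, 3.14, 3.14].

### API

Orientations are given as a unit quaternion [x, y, z, w].
In Python, from rig import status, imaging, r gives the robot as it stands.
- The arm moves only by the tool apply_moves, never from a script. Its argument "series" is a list of rows, each a list of 5 numbers: the opening, from 0 (shut) to 1 (fully open), then the shift along the tool's x, y, z in mm, then the turn about the tool's z in degrees. In form: [[grip, dx, dy, dz, yaw], ...]. A call has 1 to 12 rows; each row shifts and turns the commanded pose from where the row before left it, along the tool's axes as they then stand; what a row does not reach is not made up. A row lasts 1/12 s, in which the tool goes at most 41.7 mm and 7.16 degrees, less where a joint would pass 70% of its speed; a pose out of reach is approached as far as the arm can. A call is refused whole if a number of a shift passes 41.7 or a number of a turn 7.16, either way. A call with a gripper value outside its range is refused whole. The fingers move at their own pace and stop on an object; the grip force is fixed at half the most. Time passes only in rows, so rows that do not move let the fingers close. It gives the time, the measured TCP pose, the force, the opening and the grip force at its end, in the units of the state.
- status.observe(): the state, without advancing time (a new reading comes with each control period).
- imaging.snapshot(name): name is "scene" or "top" or "wrist"; returns a dict with "frame" (480x640x3 uint8, red, green, blue), "z_map" (480x640 float32, m along the optical axis (not along the pixel's ray), 0 where there is no reading), "intrinsics" (3x3 intrinsics, pixels), "world_from_camera" (4x4, takes a point from camera to world coordinates); the wrist camera has in their place "T_tool_cam" (4x4, takes a point from camera to tool coordinates, whose origin is the TCP and whose axes are the flange's). Camera axes: x right, y down, z forward; pixel columns grow to the right and rows downward; lengths in m; the calibration is good to about 2 mm. A picture is of the moment at which its call begins: read the wrist's pose just before it.
- r.finish_job(): hands the job in; it is judged then, once.
The state is a dict: "time": time; "joint_positions": joint angles; "qvel": joint speeds; "effort": joint torques, N m; "position": TCP position; "eef_rot": TCP orientation; "force": force on the tool from outside, world axes, zero at the start; "wrist_torque": the same for the moment, N m; "gripper_width": finger opening in m; "grasp_force": force on a finger pad.
Only numpy, scipy, OpenCV 4.12 (cv2) and the standard library are available. Lean on these libraries where they do the work, as an engineer would, in place of code of your own. Each camera call takes 0.05 s, during which the arm holds its last target. There are 200 camera calls.

### The job

Lift the blue square magnifier up and off its hook and stand it, handle up, fully down in the slot of the lens stand, and let go of it. Then turn the stand's red focus thumbscrew clockwise until it seats, back it off a quarter turn, and finish still gripping the screw there: do not let go of it. Leave the dishes, tray, tub, jar and pen where they are.

Things in the scene. Friction and masses are not known exactly. Their poses are not given: they have to be found in the camera images.
- hook_rod (a point): point on the axis of the hook's steel rod (8 dia, level, 190 above the desk), 55 out from its post (16 dia, no higher than the rod). Own -x points along the rod to the free end, 29 from here, turned up to 10 above the rod's top: to come off, a hung item rises about 18 (not over 24), then goes 50 or more along -x. Fixed stand; place and yaw vary.
- lens_handle (a point): grip point of the magnifier, 150 above its bottom edge: middle of the solid top of the handle, 36 wide (own y), 10 thick (own x), reaching 30 below and 20 above this point. Below that is the hanging hole (18 wide, 34 high) with the rod under its top edge. Own z up along the handle; hanging, own x lies along the rod.
- lens_foot (a point): middle of the magnifier's bottom edge; axes as lens_handle
- lens: the magnifier: blue plastic square frame 80 wide (own y), 80 high, 10 thick (own x), clear pane, handle on top, 170 high in all, about 0.1 kg; origin and axes as lens_foot
- slot_floor (a point): centre of the slot's floor in the grey lens stand, 12 above the desk. Slot 15 wide (own x), 90 long (own y), 40 deep, between aluminium jaws with flared lips (about 30 apart at 51 above the floor). The magnifier stands in it, its thickness along own x, either way round. Stand (base 110 x 270) fixed, place and yaw vary; the screw is 160 from here along own +y.
- screw_wing (a point): centre of the focus thumbscrew's red wing, on its upright axis, 102 above the desk: a bar 50 long (own x), 12 thick (own y), 30 high (13 of it above this point), to be gripped from above across its thickness; free space all round. Its column, 38 dia, ends 32 below this point. It turns without rising noticeably; own x turns with the wing.
- focus_screw (a joint): angle of the thumbscrew in rad: 0 = seated on its hard stop; grows counter-clockwise seen from above as it is backed off (limit 4.5). Quarter turn = 1.57. It starts 0.6 to 1.4 from the seat, turns with a friction of about 0.06 N m and stays where it is left.
- bowl_a: clear glass bowl, 104 across, 45 high, beyond the lens stand, bystander; origin under its centre
- bowl_b: clear glass bowl, 110 across, 48 high, beyond the lens stand, bystander; origin under its centre
- amber_dish: amber glass dish, 136 across, 58 high, on the left, bystander; origin under its centre
- lid_tray: shallow green square tray, 110 x 110 x 14 high, on the right, with a brown stick lying in it, bystander; origin under its centre
- white_tub: white square open tub, 85 x 85 x 50 high, on the right, bystander; origin under its centre
- seed_jar: small capped glass jar, 56 across, 55 high, near the robot, bystander; origin under its centre
- red_marker: red marker pen, 140 x 14 x 14, lying on the worksheets on the left, bystander; origin under its centre
There are look-alikes about, which are no part of the job. What is shaped like the part that bears hook_rod but purple is not meant. Several things have the shape of the lens; the one meant has the colours described above.

How it is judged:
By the outcome, as a careful person would: the job done as asked, in the order asked, and still so for the second after the job is handed in, while the arm keeps its last pose, push and grip.
It also fails if it takes over 53 s, if anything falls off the work surface, if the arm or the gripper's body presses on something with over 40 N, if the wrist force passes 120 N, or if a joint passes its speed limit or range.

## Working session

There is one attempt and no reset: what is moved stays moved. The work goes in short steps, Python scripts to look and compute and a tool call to move; the robot and the scene stay as the last step left them, time stands still between calls to the robot, and variables do not carry over. Pictures are saved under pics/ and viewed, at most 10 in all, crops included, and the job is handed in when it is done.

Besides the shell and the picture viewer there is one more tool, called after "Emit:" as name(argument=value, ...) on one line, values as JSON. apply_moves: Moves the arm, as the interface text tells. Its arguments: {"type":"object","properties":{"series":{"type":"array","items":{"type":"array","items":{"type":"number"}}}},"required":["series"]}

```bash
mkdir -p pics; ls; python3 - <<'E'
from rig import status, imaging, r
import cv2,numpy as np
s=status.observe();print({k:np.round(v,3) for k,v in s.items()},r.tip_reach)
for n in("scene","top"):
    d=imaging.snapshot(n);cv2.imwrite(f"pics/{n}0.png",d["frame"][:,:,::-1]);np.savez(f"pics/{n}0.npz",**d);print(n,d["intrinsics"].round(1).tolist(),d["world_from_camera"].round(3).tolist())
E
```

```text
pics
{'time': np.float64(0.0), 'joint_positions': array([-1.369,  0.259,  0.021,  1.334,  0.   ,  1.418]), 'qvel': array([ 0.   ,  0.001, -0.   , -0.001, -0.   ,  0.   ]), 'effort': array([-1.0000e-03, -5.5564e+01,  3.4453e+01,  1.4000e-02, -0.0000e+00,
       -0.0000e+00]), 'position': array([ 0.191, -0.515,  0.245]), 'eef_rot': array([ 0.984,  0.176, -0.   , -0.001]), 'force': array([0.476, 0.206, 0.481]), 'wrist_torque': array([-0.054, -0.039, -0.035]), 'grasp_force': np.float64(0.0), 'gripper_width': np.float64(0.086)} 0.014
scene [[533.4, 0.0, 313.4], [0.0, 533.4, 244.8], [0.0, 0.0, 1.0]] [[0.362, 0.502, -0.786, 1.705], [0.932, -0.206, 0.297, -0.49], [-0.013, -0.84, -0.542, 0.954], [0.0, 0.0, 0.0, 1.0]]
top [[591.8, 0.0, 321.4], [0.0, 591.8, 241.4], [0.0, 0.0, 1.0]] [[-0.008, -0.998, 0.07, 0.422], [-1.0, 0.009, 0.012, -0.061], [-0.013, -0.069, -0.998, 1.543], [0.0, 0.0, 0.0, 1.0]]
```

View pics/scene0.png

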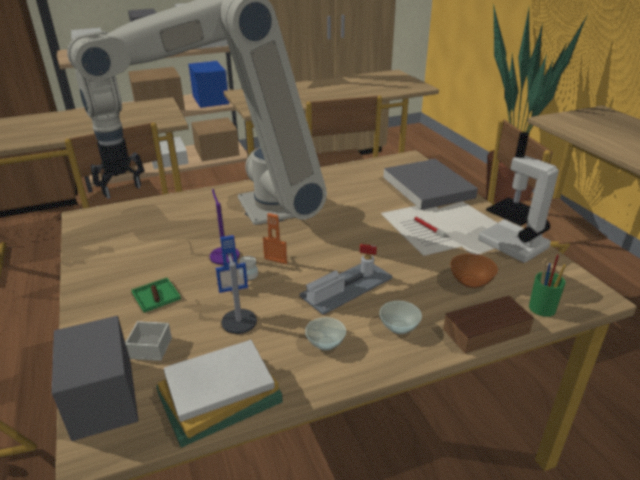

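View pics/top0.png

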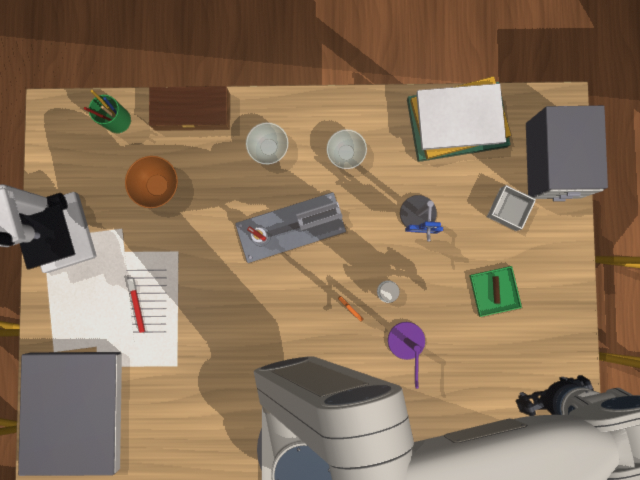

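The blue square magnifier hangs on the grey hook at scene (232,265) and top (424,227). The look-alikes are an orange magnifier at scene (274,240) and a purple hook at scene (220,230), top (406,340). Only the blue one on the grey hook fits the description. I'll confirm with a crop and measure.

```bash
cat >h.py <<'E'
import numpy as np,cv2
def cloud(d):
    z=d["z_map"];K=d["intrinsics"];v,u=np.mgrid[:480,:640]
    p=np.stack([(u-K[0,2])/K[0,0]*z,(v-K[1,2])/K[1,1]*z,z],-1)
    T=d["world_from_camera"];w=p@T[:3,:3].T+T[:3,3];w[z==0]=np.nan
    return w
def hsv(d):return cv2.cvtColor(d["frame"],cv2.COLOR_RGB2HSV).astype(int)
E
python3 - <<'E'
from h import *
S=dict(np.load("pics/scene0.npz"));T=dict(np.load("pics/top0.npz"))
a=cv2.resize(S["frame"][185:345,180:400],None,fx=3.6,fy=3.6,interpolation=cv2.INTER_CUBIC)[:,:,::-1]
cv2.imwrite("pics/cropS.png",a)
b=cv2.resize(T["frame"][180:270,225:465],None,fx=3.3,fy=3.3,interpolation=cv2.INTER_CUBIC)[:,:,::-1]
cv2.imwrite("pics/cropT.png",b)
def rep(n,p):
    p=p[~np.isnan(p[:,0])]
    if len(p)<4:print(n,len(p));return
    m=np.median(p,0);c=np.cov((p-m)[:,:2].T);w,v=np.linalg.eigh(c)
    print(n,len(p),"med",m.round(4),"min",p.min(0).round(3),"max",p.max(0).round(3),"ax",np.degrees(np.arctan2(v[1,1],v[0,1])).round(1),np.sqrt(w).round(4))
for n,d,box in(("S",S,(180,330,190,250+10)),("T",T,(190,250,395,450))):
    w=cloud(d);h=hsv(d);m=np.zeros((480,640),bool);m[box[0]:box[1],box[2]:box[3]]=1
    bl=m&(h[...,0]>105)&(h[...,0]<125)&(h[...,1]>130)
    rep(n+" blue",w[bl]);q=w[bl];rep(n+" blue top",q[q[:,2]>.2])
    g=m&(h[...,1]<90);q=w[g];rep(n+" rod",q[(q[:,2]>.175)&(q[:,2]<.22)]);rep(n+" post",q[(q[:,2]>.03)&(q[:,2]<.16)])
for n,d,box in(("S",S,(235,310,290,400)),("T",T,(185,270,225,350))):
    w=cloud(d);h=hsv(d);m=np.zeros((480,640),bool);m[box[0]:box[1],box[2]:box[3]]=1
    rd=m&((h[...,0]<8)|(h[...,0]>172))&(h[...,1]>140)
    rep(n+" red",w[rd]);q=w[rd];rep(n+" redtop",q[q[:,2]>.108])
    q=w[m&(h[...,1]<80)]
    rep(n+" jaws",q[(q[:,2]>.03)&(q[:,2]<.075)])
    rep(n+" base",q[(q[:,2]>.006)&(q[:,2]<.02)])
E
```

```text
S blue 291 med [ 0.556  -0.2959  0.1717] min [ 0.289 -0.325  0.012] max [ 0.566 -0.252  0.245] ax 86.1 [0.0159 0.0205]
S blue top 85 med [ 0.556  -0.2922  0.2322] min [ 0.549 -0.305  0.2  ] max [ 0.563 -0.276  0.245] ax 84.7 [0.0027 0.009 ]
S rod 139 med [ 0.5665 -0.2881  0.1916] min [ 0.191 -0.307  0.176] max [ 0.615 -0.248  0.219] ax 174.1 [0.0058 0.1715]
S post 996 med [ 0.553  -0.2734  0.0969] min [-0.059 -0.329  0.03 ] max [ 0.617 -0.06   0.16 ] ax 159.1 [0.0261 0.2066]
T blue 138 med [ 0.5484 -0.2851  0.1758] min [ 0.542 -0.328  0.137] max [ 0.556 -0.25   0.248] ax 84.9 [0.0028 0.0216]
T blue top 62 med [ 0.5486 -0.2885  0.2436] min [ 0.543 -0.305  0.207] max [ 0.554 -0.274  0.248] ax 84.6 [0.0026 0.01  ]
T rod 148 med [ 0.5754 -0.2902  0.1947] min [ 0.514 -0.301  0.177] max [ 0.609 -0.273  0.22 ] ax 175.6 [0.0034 0.0302]
T post 113 med [ 0.5933 -0.2882  0.0916] min [ 0.541 -0.328  0.03 ] max [ 0.606 -0.25   0.159] ax -169.8 [0.0188 0.0261]
S red 128 med [0.5505 0.1134 0.1026] min [0.533 0.096 0.088] max [0.566 0.136 0.117] ax 54.4 [0.0031 0.0132]
S redtop 36 med [0.5477 0.1102 0.1113] min [0.536 0.096 0.108] max [0.564 0.13  0.117] ax 52.5 [0.0034 0.0115]
S jaws 949 med [ 0.5967 -0.0143  0.0498] min [ 0.528 -0.094  0.03 ] max [0.749 0.135 0.075] ax 77.7 [0.0526 0.0737]
S base 1321 med [0.5944 0.0543 0.0115] min [ 0.488 -0.105  0.006] max [0.657 0.184 0.02 ] ax 108.5 [0.0296 0.0787]
T red 57 med [0.541  0.1102 0.1145] min [0.528 0.094 0.108] max [0.559 0.134 0.122] ax 57.1 [0.0027 0.0123]
T redtop 56 med [0.541  0.1103 0.1146] min [0.528 0.095 0.108] max [0.559 0.134 0.122] ax 56.9 [0.0028 0.0121]
T jaws 651 med [ 0.5878 -0.0249  0.0596] min [ 0.524 -0.095  0.03 ] max [0.625 0.133 0.075] ax 108.4 [0.0133 0.0647]
T base 3176 med [0.5613 0.0467 0.0124] min [ 0.477 -0.104  0.006] max [0.655 0.183 0.02 ] ax 106.1 [0.0353 0.077 ]
```

View pics/cropS.png

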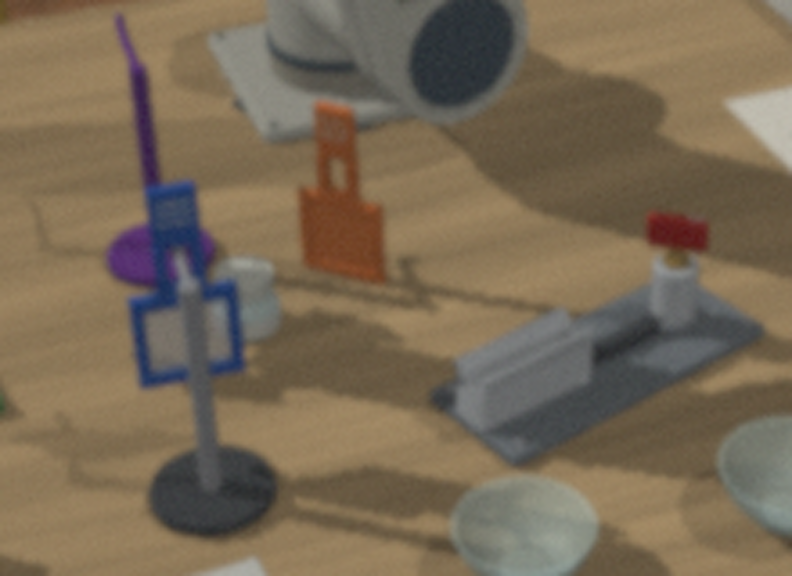

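View pics/cropT.png

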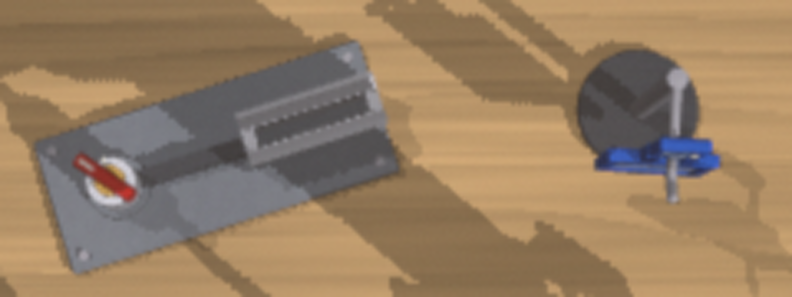

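The crop confirms it: the blue frame hangs on the grey hook with the rod's free end toward the robot. The orange magnifier stands apart and the other hook is purple. Next I rotate, rise and go above the lens.

Emit:
apply_moves(series=[[1,0,0,-7,-6.5],[1,0,0,-7,-6.5],[1,0,0,-7,-6.5],[1,0,0,-7,-6.5],[1,0,0,-7,-6.5],[1,0,0,-7,-6.5],[1,0,0,-7,-6.5],[1,0,0,-7,-6.5],[1,0,0,-7,-6.5],[1,0,0,-7,-6.5]])

```text
time: 0.93
position: [0.191, -0.5156, 0.3152]
eef_rot: [0.733, 0.68, 0.0, -0.0]
force: [-0.3, 0.2, -0.1]
gripper_width: 0.0856
grasp_force: 0.0
```

Emit:
apply_moves(series=[[0.8,21.5,28,0,0],[0.8,21.5,28,0,0],[0.8,21.5,28,0,0],[0.8,21.5,28,0,0],[0.8,21.5,28,0,0],[0.8,21.5,28,0,0],[0.8,21.5,28,0,0],[0.8,21.5,28,0,0],[0.8,21.5,28,0,0],[0.8,21.5,28,0,0],[0.8,21.5,28,0,0],[0.8,21.5,28,0,0]])

```text
time: 1.93
position: [0.5482, -0.2846, 0.3149]
eef_rot: [0.735, 0.678, -0.0, -0.0]
force: [0.4, -0.1, 0.1]
gripper_width: 0.0681
grasp_force: 0.0
```

Emit:
apply_moves(series=[[0.8,0,0,0,0],[0.8,0,0,0,0],[0.8,0,0,0,0]])

```text
time: 2.18
position: [0.5468, -0.2859, 0.3148]
eef_rot: [0.735, 0.678, -0.0, -0.0]
force: [-0.3, 0.7, 0.0]
gripper_width: 0.0681
grasp_force: 0.0
```

```bash
cat >>h.py <<'E'
from scipy.spatial.transform import Rotation as R
def psi(s): return np.degrees(np.arctan2(*R.from_quat(s["eef_rot"]).as_matrix()[[1,0],0]))
def wrist():
    from rig import status,imaging
    s=status.observe();d=imaging.snapshot("wrist")
    A=np.eye(4);A[:3,:3]=R.from_quat(s["eef_rot"]).as_matrix();A[:3,3]=s["position"]
    d["world_from_camera"]=A@d["T_tool_cam"];return s,d
def rep(n,p):
    p=p[~np.isnan(p[:,0])]
    if len(p)<4:print(n,len(p));return
    (cx,cy),wh,a=cv2.minAreaRect((p[:,:2]*1000).astype(np.float32))
    m=np.median(p,0);w,v=np.linalg.eigh(np.cov((p-m)[:,:2].T))
    print(n,len(p),"med",m.round(4),"rect",np.round([cx,cy,*wh,a],1),"z",np.percentile(p[:,2],[2,98]).round(4),"ax",np.degrees(np.arctan2(v[1,1],v[0,1])).round(1))
def togo(s,target,ps=None):
    d=R.from_quat(s["eef_rot"]).as_matrix().T@(np.array(target)-s["position"])
    print("tool mm",(d*1000).round(1),"psi",psi(s).round(2),"turn",None if ps is None else -((ps-psi(s)+180)%360-180))
E
python3 - <<'E'
from h import *
s,d=wrist();print(s["position"],psi(s),s["time"],s["gripper_width"])
cv2.imwrite("pics/w1.png",d["frame"][:,:,::-1])
w=cloud(d);h=hsv(d);bl=(h[...,0]>105)&(h[...,0]<125)&(h[...,1]>130)
q=w[bl];rep("blue",q);rep("top",q[q[:,2]>.238]);rep("frame",q[(q[:,2]>.145)&(q[:,2]<.165)])
E
```

```text
[ 0.54681268 -0.28589455  0.31478563] 85.36590181020651 2.1833 0.06806410716418197
blue 3893 med [ 0.5518 -0.2749  0.3626] rect [ 548.3 -277.6  133.1   56.5    4.7] z [0.1527 0.4001] ax 177.0
top 3166 med [ 0.5505 -0.2763  0.3741] rect [ 548.6 -285.6   40.1  133.1   85.2] z [0.2419 0.4003] ax 176.1
frame 371 med [ 0.554  -0.2609  0.1538] rect [ 554.2 -260.4   22.4    8.8   85.4] z [0.1516 0.1623] ax 86.7
```

View pics/w1.png

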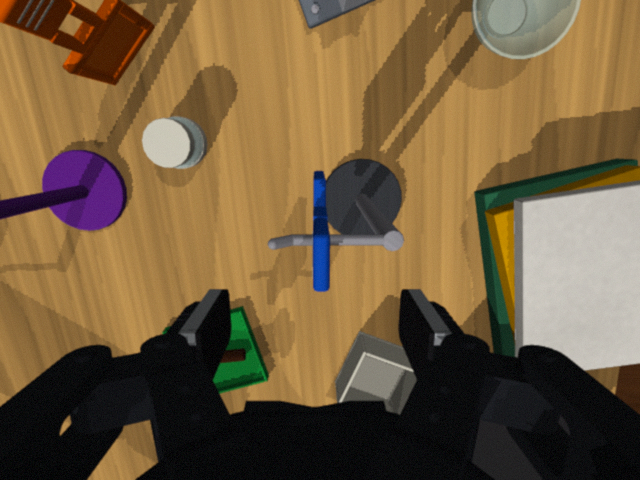

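The wrist view shows the blue handle edge-on at (321,235), with the rod across it from (275,243) to (393,240). It is centred between the fingers at (215,300) and (425,300). I'll restrict the measurement to the handle.

```bash
python3 - <<'E'
from h import *
s,d=wrist()
w=cloud(d);h=hsv(d);bl=(h[...,0]>105)&(h[...,0]<125)&(h[...,1]>130)
q=w[150:300,290:350][bl[150:300,290:350]];t=q[(q[:,2]>.238)&(q[:,2]<.26)];rep("top",t);rep("frame",q[(q[:,2]>.145)&(q[:,2]<.165)])
g=w[220:260,265:410][(h[...,1]<90)[220:260,265:410]];rep("rod",g[(g[:,2]>.18)&(g[:,2]<.215)])
E
```

```text
top 927 med [ 0.5518 -0.2873  0.2435] rect [ 552.  -288.5   35.1    9.7   86.5] z [0.2406 0.245 ] ax 85.6
frame 363 med [ 0.5539 -0.2608  0.1539] rect [ 554.2 -260.4   22.3    9.4   85.3] z [0.1504 0.1615] ax 86.2
rod 1488 med [ 0.5761 -0.2892  0.1937] rect [ 563.7 -284.8   21.    94.9   83. ] z [0.1841 0.2036] ax 175.9
```

Emit:
apply_moves(series=[[0.8,-1.7,5.4,0,0],[0.8,0,0,16,0],[0.8,0,0,16,0],[0.8,0,0,16,0],[0.8,0,0,16,0],[0.8,0,0,16,0],[0.8,0,0,12,0],[0,0,0,0,0],[0,0,0,0,0],[0,0,0,0,0],[0,0,0,0,0],[0,0,0,0,0]])

```text
time: 3.28
position: [0.5524, -0.2885, 0.2244]
eef_rot: [0.735, 0.678, 0.0, 0.001]
force: [5.1, -1.1, 1.9]
gripper_width: 0.0094
grasp_force: 58.7
```

Emit:
apply_moves(series=[[0,0,0,0,0],[0,0,0,0,0],[0,0,0,0,0],[0,0,0,0,0]])

```text
time: 3.62
position: [0.5523, -0.2884, 0.2243]
eef_rot: [0.735, 0.678, -0.0, 0.001]
force: [-1.1, -0.5, 5.6]
gripper_width: 0.0092
grasp_force: 59.3
```

Emit:
apply_moves(series=[[0,0,0,-4,0],[0,0,0,-4,0],[0,0,0,-4,0],[0,0,0,-4,0],[0,0,0,-4,0],[0,0,0,0,0],[0,0,0,0,0],[0,0,0,0,0]])

```text
time: 4.28
position: [0.5522, -0.2881, 0.2431]
eef_rot: [0.735, 0.678, -0.0, -0.0]
force: [-0.2, 0.6, -1.0]
gripper_width: 0.0092
grasp_force: 58.5
```

Emit:
apply_moves(series=[[0,0,0,-1.5,0],[0,0,0,0,0],[0,0,-8,0,0],[0,0,-8,0,0],[0,0,-8,0,0],[0,0,-8,0,0],[0,0,-8,0,0],[0,0,-10,0,0],[0,0,-12,0,0],[0,0,-12,0,0],[0,0,-12,0,0],[0,0,0,0,0]])

```text
time: 5.28
position: [0.4643, -0.2807, 0.2453]
eef_rot: [0.736, 0.677, -0.0, 0.0]
force: [0.9, -0.2, -1.0]
gripper_width: 0.0091
grasp_force: 58.6
```

Emit:
apply_moves(series=[[0,0,0,-30,-7],[0,0,0,-30,-7],[0,0,0,-30,-7],[0,11,23,0,0],[0,11,23,0,0],[0,11,23,0,0],[0,11,23,0,0],[0,11,23,0,0],[0,11,23,0,0],[0,11,23,0,0],[0,11,23,0,0],[0,0,0,0,0]])

```text
time: 6.28
position: [0.6209, -0.142, 0.3337]
eef_rot: [0.598, 0.801, 0.001, -0.0]
force: [-0.3, 0.9, -0.7]
gripper_width: 0.0086
grasp_force: 82.1
```

Emit:
apply_moves(series=[[0,0,0,0,0],[0,0,0,0,0],[0,0,0,0,0]])

```text
time: 6.53
position: [0.6179, -0.1455, 0.335]
eef_rot: [0.6, 0.8, -0.0, 0.0]
force: [-0.4, -0.7, -0.3]
gripper_width: 0.0089
grasp_force: 82.1
```

```bash
python3 - <<'E'
from h import *
s,d=wrist();print(s["position"],psi(s),s["time"],s["force"])
np.savez("pics/w2.npz",**d)
cv2.imwrite("pics/w2.png",d["frame"][:,:,::-1])
E
```

```text
[ 0.61786213 -0.14550334  0.33497314] 106.28784622809992 6.5333 [-0.40647122 -0.71013424 -0.3477825 ]
```

View pics/w2.png

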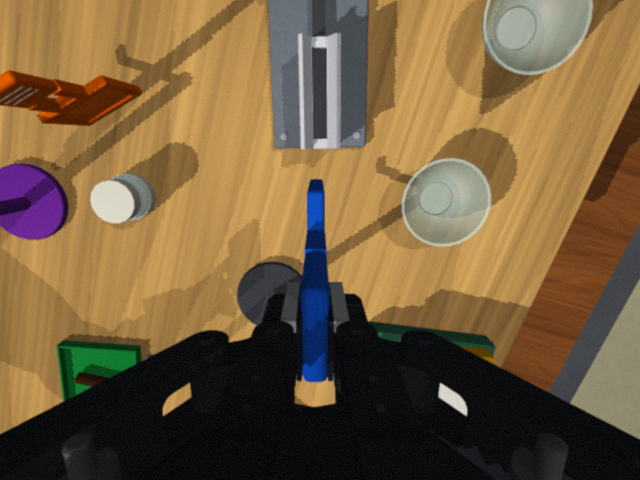

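The wrist view shows the jaws at (320,90) with the slot almost in line with the held lens at (316,190–380). Now I measure the jaws and the held lens.

```bash
python3 - <<'E'
from h import *
d=dict(np.load("pics/w2.npz"));w=cloud(d);h=hsv(d)
def box(a,b,c,e):
    m=np.zeros((480,640),bool);m[a:b,c:e]=1;return m
m=box(20,160,280,360)&(w[...,2]>.045)&(w[...,2]<.075);q=w[m];rep("jaws",q)
hi=q[q[:,2]>np.percentile(q[:,2],98)-.004];rep("lips",hi)
fl=w[box(45,145,312,330)&(w[...,2]<.03)&(w[...,2]>.005)];rep("floor in slot",fl)
b=w[box(0,160,260,375)&(w[...,2]<.016)&(w[...,2]>.007)&(h[...,1]<80)];rep("base",b)
a=np.radians(106);Y=np.array([np.cos(a),np.sin(a)]);X=np.array([Y[1],-Y[0]])
for n,k in(("lips",hi),("floor",fl)):
    print(n,"x",np.percentile(k[:,:2]@X,[1,25,50,75,99]).round(4),"y",np.percentile(k[:,:2]@Y,[1,99]).round(4))
# profile across slot
P=w[m|box(20,160,280,360)].reshape(-1,3);u=P[:,:2]@X;v=P[:,:2]@Y
print("slot x,y at guess",np.array([.588,-.04])@X,np.array([.588,-.04])@Y)
for v0 in(np.array([.588,-.04])@Y+np.array([-.03,0,.03])):
    k=abs(v-v0)<.008
    for u0 in np.arange(.525,.58,.002):
        kk=k&(abs(u-u0)<.001);print(int(np.nanmedian(P[kk,2])*1000) if kk.sum() else -1,end=" ")
    print()
bl=(h[...,0]>105)&(h[...,0]<125)&(h[...,1]>130)&box(170,390,290,340)
q=w[bl];s=np.linspace(q[:,2].min(),q[:,2].max(),6);print(s)
for lo,hi2 in((.1,.2),(.2,.27),(.27,.34),(.34,.37)): rep(f"lens{lo}",q[(q[:,2]>lo)&(q[:,2]<hi2)])
E
```

```text
jaws 3419 med [ 0.5927 -0.033   0.0597] rect [592.8 -36.5  42.2 110.   17.2] z [0.0508 0.065 ] ax 107.5
lips 1482 med [ 0.5933 -0.0332  0.063 ] rect [592.7 -36.6  42.1 110.   17.4] z [0.0611 0.0653] ax 108.5
floor in slot 1171 med [ 0.592  -0.034   0.0122] rect [592.7 -36.   15.1  89.7  17.2] z [0.0101 0.0271] ax 107.6
base 10063 med [ 0.583  -0.0061  0.012 ] rect [585.8 -14.1 109.9 155.6  17.3] z [0.0101 0.0139] ax 107.2
lips x [0.5387 0.5419 0.5735 0.5775 0.5815] y [-0.2522 -0.1446]
floor x [0.5516 0.5561 0.5599 0.5639 0.5679] y [-0.2427 -0.1533]
slot x,y at guess 0.5541963829790515 -0.2005252330579282
11 12 12 12 12 12 12 61 62 63 61 59 56 52 27 11 12 11 12 12 12 13 52 54 57 60 62 63 
11 12 11 11 12 12 12 62 63 63 61 58 55 52 11 12 12 11 12 12 11 28 53 56 58 61 64 62 
12 11 11 11 12 11 -1 62 63 63 59 57 54 51 11 12 11 12 11 12 12 35 53 56 59 62 64 62 
[nan nan nan nan nan nan]
lens0.1 9 med [ 0.6097 -0.109   0.1951] rect [ 6.097e+02 -1.090e+02  5.800e+00  2.000e-01  1.780e+01] z [0.1941 0.1961] ax -162.3
lens0.2 799 med [ 0.6115 -0.1169  0.2618] rect [ 611.7 -118.7    9.    22.3   16.3] z [0.2104 0.2668] ax 106.0
lens0.27 928 med [ 0.6143 -0.1283  0.3146] rect [ 613.7 -130.7   12.4    6.3   39.3] z [0.2724 0.3392] ax -162.6
lens0.34 2847 med [ 0.618  -0.1405  0.3521] rect [ 618.8 -143.9   14.5   35.4   16.8] z [0.3422 0.3566] ax 106.3
```

Emit:
apply_moves(series=[[0,0,0,0,-0.9],[0,22,1.5,0,0],[0,22,1.5,0,0],[0,22,1.5,0,0],[0,22,1.5,0,0],[0,23,1.3,0,0],[0,0,0,20,0],[0,0,0,20,0],[0,0,0,20,0],[0,0,0,20,0],[0,0,0,20,0],[0,0,0,0,0]])

```text
time: 7.58
position: [0.5907, -0.037, 0.2314]
eef_rot: [0.593, 0.805, -0.001, -0.002]
force: [-0.3, 0.3, -1.5]
gripper_width: 0.0087
grasp_force: 81.9
```

Emit:
apply_moves(series=[[0,0,0,0,0],[0,0,0,0,0],[0,0,0,0,0]])

```text
time: 7.83
position: [0.5929, -0.0371, 0.2364]
eef_rot: [0.593, 0.805, 0.0, 0.001]
force: [0.0, 0.6, -0.6]
gripper_width: 0.0089
grasp_force: 81.9
```

```bash
python3 - <<'E'
from h import *
s,d=wrist();print(s["position"],psi(s),s["time"],s["force"])
togo(s,[.592,-.0373,.162],107.2)
w=cloud(d);h=hsv(d)
np.savez("pics/w3.npz",**d)
cv2.imwrite("pics/w3.png",d["frame"][:,:,::-1])
m=(w[...,2]>.058)&(w[...,2]<.07)&(h[...,1]<90);rep("lips",w[m])
E
```

```text
[ 0.59292577 -0.03706079  0.23644984] 107.22149468346629 7.8333 [ 0.00702453  0.57542107 -0.63683175]
tool mm [ 0.1 -1.1 74.4] psi 107.22 turn 0.021494683466301012
lips 3091 med [ 0.5865 -0.0235  0.0627] rect [577.4  13.5  42.3 215.2  17.2] z [0.0583 0.0698] ax 106.1
```

View pics/w3.png

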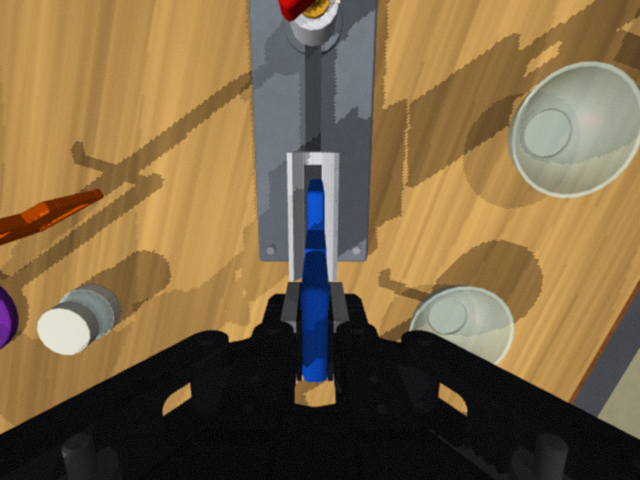

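```bash
python3 - <<'E'
from h import *
d=dict(np.load("pics/w3.npz"));z=d["z_map"];h=hsv(d);w=cloud(d)
d["world_from_camera"]=d["T_tool_cam"];t=cloud(d)*1000
bl=(h[...,0]>105)&(h[...,0]<125)&(h[...,1]>130)
for a,b in((185,220),(235,245),(260,280),(300,320),(350,375)):
    q=t[a:b,295:340][bl[a:b,295:340]];q=q[~np.isnan(q[:,0])];print("lens",a,len(q),np.percentile(q[:,1],[3,97]).round(1),np.median(q,0).round(1))
m=np.zeros_like(bl);m[168:178,296:332]=1
q=t[m&(w[...,2]<.03)];q2=t[m&(w[...,2]>.058)]
print("floor",np.percentile(q[:,1],[3,97]).round(1),np.median(q,0).round(1));print("lips",np.percentile(q2[:,1],[2,98]).round(1))
E
```

```text
lens 185 585 [-2.9  6. ] [31.8  1.6 73.4]
lens 235 187 [-2.9  5.9] [17.   1.5 49.9]
lens 260 465 [-3.   5.6] [17.7  1.1  3.6]
lens 300 590 [-3.6  5.8] [ 11.1   1.1 -17.1]
lens 350 674 [-3.1  5.7] [ -8.3   1.1 -17.5]
floor [-7.8  7.2] [ 3.580e+01 -2.000e-01  2.243e+02]
lips [-14.   14.8]
```

The lens sits about 1.4 mm off the slot centre along tool y, so I correct that and lower.

Emit:
apply_moves(series=[[0,0,-1.4,0,0],[0,0,0,10,0],[0,0,0,10,0],[0,0,0,10,0],[0,0,0,8,0],[0,0,0,8,0],[0,0,0,8,0],[0,0,0,6,0],[0,0,0,0,0],[0,0,0,0,0]])

```text
time: 8.72
position: [0.591, -0.0371, 0.1745]
eef_rot: [0.593, 0.805, -0.0, -0.0]
force: [-0.3, 0.3, -1.0]
gripper_width: 0.0092
grasp_force: 82.0
```

Emit:
apply_moves(series=[[0,0,0,4,0],[0,0,0,4,0],[0,0,0,2,0],[0,0,0,1,0],[0,0,0,1,0],[0,0,0,1,0],[0,0,0,0,0],[0,0,0,0,0]])

```text
time: 9.38
position: [0.5924, -0.0378, 0.1646]
eef_rot: [0.593, 0.805, 0.001, 0.003]
force: [-0.3, -1.7, 17.0]
gripper_width: 0.0088
grasp_force: 85.5
```

```bash
python3 - <<'E'
from h import *
from rig import imaging
s,d=wrist();w=cloud(d);h=hsv(d);print(s["force"],s["position"])
bl=(h[...,0]>105)&(h[...,0]<125)&(h[...,1]>130);bl[:,:295]=0;bl[:,340:]=0
q=w[bl];q=q[~np.isnan(q[:,0])];print(np.percentile(q[:,2],[1,10,50,90,99]).round(4))
hh=np.histogram(q[:,2],np.arange(.05,.2,.004));print([(round(b,3),int(c)) for c,b in zip(*hh) if c>20])
E
```

```text
[-0.25757318 -1.70031043 17.01153156] [ 0.59240891 -0.03780271  0.16456568]
[0.0237 0.0916 0.1806 0.1828 0.2368]
[(np.float64(0.086), 28), (np.float64(0.09), 676), (np.float64(0.094), 23), (np.float64(0.098), 36), (np.float64(0.102), 31), (np.float64(0.106), 37), (np.float64(0.11), 39), (np.float64(0.114), 34), (np.float64(0.118), 45), (np.float64(0.122), 42), (np.float64(0.126), 50), (np.float64(0.13), 87), (np.float64(0.134), 39), (np.float64(0.138), 54), (np.float64(0.142), 66), (np.float64(0.146), 61), (np.float64(0.15), 66), (np.float64(0.154), 75), (np.float64(0.158), 86), (np.float64(0.162), 87), (np.float64(0.166), 104), (np.float64(0.17), 119), (np.float64(0.174), 118), (np.float64(0.178), 1327), (np.float64(0.182), 1224), (np.float64(0.186), 56)]
```

It is seated: the handle top is at 0.182 and the frame top at 0.092. I release and rise.

Emit:
apply_moves(series=[[0.2,0,0,-1,0],[0.5,0,0,0,0],[0.8,0,0,0,0],[0.8,0,0,0,0],[0.8,0,0,0,0],[0.8,0,0,-10,0],[0.8,0,0,-20,0],[0.8,0,0,-25,0],[0.8,0,0,-35,0],[0.8,0,0,-40,0],[0.8,0,0,0,0],[0.8,0,0,0,0]])

```text
time: 10.43
position: [0.5919, -0.0373, 0.2958]
eef_rot: [0.593, 0.805, 0.001, 0.002]
force: [-0.2, 0.3, -1.2]
gripper_width: 0.068
grasp_force: 0.0
```

```bash
python3 - <<'E'
from h import *
s,d=wrist();w=cloud(d);h=hsv(d);print(s["force"],s["position"],psi(s),s["time"],s["gripper_width"])
cv2.imwrite("pics/w4.png",d["frame"][:,:,::-1])
rd=((h[...,0]<8)|(h[...,0]>172))&(h[...,1]>140)&(w[...,2]>.08)&(w[...,2]<.13)&(np.hypot(w[...,0]-.545,w[...,1]-.116)<.04)
q=w[rd];rep("red",q);rep("redtop",q[q[:,2]>.111])
bl=(h[...,0]>105)&(h[...,0]<125)&(h[...,1]>130)
q=w[bl];rep("lens top",q[(q[:,2]>.177)&(q[:,2]<.19)]);rep("frame top",q[(q[:,2]>.087)&(q[:,2]<.097)])
E
```

```text
[-0.21435341  0.31238918 -1.24039242] [ 0.5918585  -0.03726304  0.29582853] 107.23247563753695 10.4333 0.06797432655062624
red 1141 med [0.5436 0.1098 0.1135] rect [545.  114.8  46.9  12.2  55.1] z [0.0934 0.1161] ax 50.4
redtop 783 med [0.5422 0.1098 0.1143] rect [543.7 113.1  42.3  12.   55.3] z [0.1114 0.1162] ax 50.9
lens top 652 med [ 0.5944 -0.0373  0.1816] rect [594.9 -38.5   9.   35.   17.1] z [0.1793 0.183 ] ax 106.6
frame top 258 med [ 0.5862 -0.0116  0.0919] rect [586.2 -11.6   8.2  22.   17.2] z [0.0898 0.0952] ax 107.1
```

View pics/w4.png

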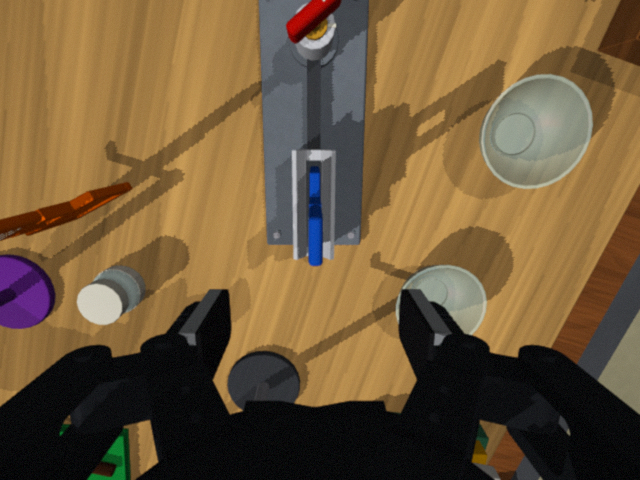

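The lens stands in the slot at (315,210) and the red wing is at (315,18). I move over the screw and turn to match the wing.

Emit:
apply_moves(series=[[0.8,32,0,0,0],[0.8,32,0,0,0],[0.8,32,0,0,0],[0.8,32,0,0,0],[0.8,32,1,0,0],[0.8,0,0,0,-7.1],[0.8,0,0,0,-7.1],[0.8,0,0,0,-7.1],[0.8,0,0,0,-7.1],[0.8,0,0,0,-7.1],[0.8,0,0,0,-7.1],[0.8,0,0,0,-7.1]])

```text
time: 11.48
position: [0.5441, 0.116, 0.2914]
eef_rot: [0.197, 0.98, -0.0, -0.001]
force: [-0.4, 0.2, 0.0]
gripper_width: 0.0684
grasp_force: 0.0
```

Emit:
apply_moves(series=[[0.8,0,0,0,-7.1],[0.8,0,0,0,-7.1],[0.8,0,0,0,-7.1],[0.8,0,0,0,-7.1],[0.8,0,0,0,-7.1],[0.8,0,0,0,-7.1],[0.8,0,0,0,-7.1],[0.8,0,0,0,-7.1],[0.8,0,0,0,-7.1],[0.8,0,0,0,-7.1],[0.8,0,0,0,-7.1],[0.8,0,0,0,0]])

```text
time: 12.48
position: [0.5441, 0.1159, 0.2915]
eef_rot: [-0.465, 0.886, 0.001, -0.001]
force: [-0.2, 0.2, -0.3]
gripper_width: 0.068
grasp_force: 0.0
```

Emit:
apply_moves(series=[[0.8,0,0,0,0],[0.8,0,0,0,0]])

```text
time: 12.65
position: [0.5444, 0.116, 0.2921]
eef_rot: [-0.46, 0.888, 0.0, -0.001]
force: [0.2, -0.6, 0.2]
gripper_width: 0.0684
grasp_force: 0.0
```

```bash
python3 - <<'E'
from h import *
s,d=wrist();w=cloud(d);h=hsv(d);print(s["force"],s["position"],psi(s),s["time"],s["joint_positions"].round(2))
np.savez("pics/w5.npz",**d)
rd=((h[...,0]<8)|(h[...,0]>172))&(h[...,1]>140)&(w[...,2]>.08)&(w[...,2]<.13)&(np.hypot(w[...,0]-.545,w[...,1]-.116)<.04)
q=w[rd];rep("red",q);rep("redtop",q[q[:,2]>.111])
E
```

```text
[ 0.19507222 -0.57786903  0.15095342] [0.54442045 0.11596229 0.29214545] -125.21090548516246 12.65 [ 0.06  0.26  0.15  1.45  0.   -0.9 ]
red 658 med [0.5427 0.1125 0.1143] rect [545.5 115.7  48.9  11.1  55.1] z [0.101  0.1161] ax 55.4
redtop 622 med [0.5434 0.1134 0.1144] rect [545.6 115.9  48.4  11.1  55.1] z [0.1122 0.1161] ax 55.5
```

Emit:
apply_moves(series=[[0.6,-0.5,-1,25,-0.3],[0.6,0,0,30,0],[0.6,0,0,30,0],[0.6,0,0,30,0],[0.6,0,0,30,0],[0.6,0,0,20,0],[0.6,0,0,15,0],[0.6,0,0,13,0],[0.6,0,0,0,0],[0.6,0,0,0,0],[0.6,0,0,0,0]])

```text
time: 13.62
position: [0.5462, 0.1158, 0.1006]
eef_rot: [-0.464, 0.886, -0.0, 0.0]
force: [0.2, 0.1, 0.2]
gripper_width: 0.0512
grasp_force: 0.0
```

Emit:
apply_moves(series=[[0,0,0,0,0],[0,0,0,0,0],[0,0,0,0,0],[0,0,0,0,0],[0,0,0,0,0],[0,0,0,0,0],[0,0,0,0,0]])

```text
time: 14.2
position: [0.5446, 0.1169, 0.1007]
eef_rot: [-0.465, 0.885, 0.001, 0.0]
force: [-7.2, 5.6, 8.7]
gripper_width: 0.0112
grasp_force: 59.7
```

```bash
cat >st.py <<'E'
from h import *
from rig import status
s=status.observe();print("t",s["time"],s["position"].round(4),"psi",psi(s).round(2),"F",s["force"].round(1),"M",s["wrist_torque"].round(3),"w",round(s["gripper_width"],4),s["grasp_force"],"q6",s["joint_positions"][5])
E
python3 st.py
```

```text
t 14.2 [0.5446 0.1169 0.1007] psi -124.62 F [-7.2  5.6  8.7] M [ 0.978  1.457 -0.032] w 0.0112 59.7131609916687 q6 -0.9068585744353768
```

Emit:
apply_moves(series=[[0,0,1.8,0,0],[0,0,0,0,0],[0,0,0,0,4],[0,0,0,0,4],[0,0,0,0,4],[0,0,0,0,4],[0,0,0,0,4],[0,0,0,0,4],[0,0,0,0,0],[0,0,0,0,0]])

```text
time: 15.03
position: [0.5445, 0.1168, 0.1007]
eef_rot: [-0.27, 0.963, -0.0, 0.001]
force: [-2.1, 0.1, 7.6]
gripper_width: 0.011
grasp_force: 59.7
```

```bash
python3 st.py
```

```text
t 15.0333 [0.5445 0.1168 0.1007] psi -148.71 F [-2.1  0.1  7.6] M [-0.074  0.362 -0.06 ] w 0.011 59.70762848854065 q6 -0.4854550470720279
```

Emit:
apply_moves(series=[[0,0,0,0,4],[0,0,0,0,4],[0,0,0,0,3],[0,0,0,0,3],[0,0,0,0,0],[0,0,0,0,0]])

```text
time: 15.53
position: [0.5446, 0.1168, 0.1007]
eef_rot: [-0.15, 0.989, -0.0, 0.001]
force: [-1.5, -0.6, 6.6]
gripper_width: 0.0107
grasp_force: 59.7
```

```bash
python3 st.py
```

```text
t 15.5333 [0.5446 0.1168 0.1007] psi -162.7 F [-1.5 -0.6  6.6] M [-0.162  0.455 -0.109] w 0.0107 59.709582924842834 q6 -0.2412419199624258
```

Emit:
apply_moves(series=[[0,0,0,0,3],[0,0,0,0,3],[0,0,0,0,2],[0,0,0,0,0],[0,0,0,0,0]])

```text
time: 15.95
position: [0.5445, 0.1168, 0.1009]
eef_rot: [-0.084, 0.997, -0.0, 0.001]
force: [-2.9, -3.5, 9.3]
gripper_width: 0.0111
grasp_force: 126.1
```

```bash
python3 st.py
```

```text
t 15.95 [0.5445 0.1168 0.1009] psi -170.42 F [-2.9 -3.5  9.3] M [-0.574  0.563  3.241] w 0.0111 126.05847246944904 q6 -0.10610864046750965
```

The screw is seated: the torque jumped to 3.2 N m. I ease back to find the angle where the torque just vanishes.

Emit:
apply_moves(series=[[0,0,0,0,-2],[0,0,0,0,0],[0,0,0,0,0]])

```text
time: 16.2
position: [0.5446, 0.1168, 0.1008]
eef_rot: [-0.101, 0.995, -0.0, 0.001]
force: [-1.7, -2.6, 8.4]
gripper_width: 0.0107
grasp_force: 103.0
```

```bash
python3 st.py
```

```text
t 16.2 [0.5446 0.1168 0.1008] psi -168.45 F [-1.7 -2.6  8.4] M [-0.496  0.482  2.59 ] w 0.0107 103.0182782560587 q6 -0.14048929189571044
```

Emit:
apply_moves(series=[[0,0,0,0,-2],[0,0,0,0,0],[0,0,0,0,0]])

```text
time: 16.45
position: [0.5445, 0.1168, 0.1008]
eef_rot: [-0.117, 0.993, -0.0, 0.001]
force: [-3.1, -1.5, 7.8]
gripper_width: 0.0109
grasp_force: 82.0
```

```bash
python3 st.py
```

```text
t 16.45 [0.5445 0.1168 0.1008] psi -166.51 F [-3.1 -1.5  7.8] M [-0.366  0.517  1.84 ] w 0.0109 82.00583408586681 q6 -0.17448528290504742
```

Emit:
apply_moves(series=[[0,0,0,0,-2],[0,0,0,0,0],[0,0,0,0,0]])

```text
time: 16.7
position: [0.5445, 0.1168, 0.1007]
eef_rot: [-0.134, 0.991, -0.0, 0.001]
force: [-1.9, -0.5, 8.9]
gripper_width: 0.011
grasp_force: 64.6
```

```bash
python3 st.py
```

```text
t 16.7 [0.5445 0.1168 0.1007] psi -164.57 F [-1.9 -0.5  8.9] M [-0.341  0.41   1.118] w 0.011 64.6050238609314 q6 -0.2084391235623592
```

Emit:
apply_moves(series=[[0,0,0,0,-1.5],[0,0,0,0,0],[0,0,0,0,0]])

```text
time: 16.95
position: [0.5446, 0.1168, 0.1007]
eef_rot: [-0.146, 0.989, -0.0, 0.001]
force: [-0.6, 0.2, 7.6]
gripper_width: 0.0111
grasp_force: 59.8
```

```bash
python3 st.py
```

```text
t 16.95 [0.5446 0.1168 0.1007] psi -163.15 F [-0.6  0.2  7.6] M [-0.158  0.409  0.296] w 0.0111 59.7961950302124 q6 -0.2334044320247102
```

Emit:
apply_moves(series=[[0,0,0,0,-1.5],[0,0,0,0,0],[0,0,0,0,0]])

```text
time: 17.2
position: [0.5446, 0.1168, 0.1007]
eef_rot: [-0.159, 0.987, -0.0, 0.001]
force: [-1.7, -0.9, 7.6]
gripper_width: 0.011
grasp_force: 59.7
```

```bash
python3 st.py
```

```text
t 17.2 [0.5446 0.1168 0.1007] psi -161.67 F [-1.7 -0.9  7.6] M [-0.152  0.362  0.065] w 0.011 59.726014137268066 q6 -0.25931075222651456
```

The seat is at psi ≈ -162.6, so the target is -72.6.

Emit:
apply_moves(series=[[0,0,0,0,-6],[0,0,0,0,-6],[0,0,0,0,-6],[0,0,0,0,-6],[0,0,0,0,-6],[0,0,0,0,-6],[0,0,0,0,-6],[0,0,0,0,-6],[0,0,0,0,-6],[0,0,0,0,-6],[0,0,0,0,-6],[0,0,0,0,-6]])

```text
time: 18.2
position: [0.5444, 0.117, 0.1007]
eef_rot: [0.711, -0.703, 0.0, -0.001]
force: [-4.0, 1.2, 7.8]
gripper_width: 0.0111
grasp_force: 59.8
```

Emit:
apply_moves(series=[[0,0,0,0,-6],[0,0,0,0,-6],[0,0,0,0,-5],[0,0,0,0,0],[0,0,0,0,0],[0,0,0,0,0]])

```text
time: 18.7
position: [0.5443, 0.117, 0.1007]
eef_rot: [0.806, -0.592, 0.0, -0.0]
force: [-4.2, 0.3, 8.9]
gripper_width: 0.0111
grasp_force: 59.8
```

```bash
python3 st.py; python3 - <<'E'
from h import *
from rig import imaging
s,d=wrist();w=cloud(d);h=hsv(d)
rd=((h[...,0]<8)|(h[...,0]>172))&(h[...,1]>140)&(np.hypot(w[...,0]-.545,w[...,1]-.116)<.04)&(w[...,2]>.08)&(w[...,2]<.125)
rep("redW",w[rd]);q=w[rd];rep("redW top",q[q[:,2]>.111])
for n in("scene","top"):
    d=imaging.snapshot(n);w=cloud(d);h=hsv(d)
    rd=((h[...,0]<8)|(h[...,0]>172))&(h[...,1]>140)&(np.hypot(w[...,0]-.545,w[...,1]-.116)<.04)&(w[...,2]>.08)&(w[...,2]<.125)
    rep(n+" red",w[rd])
    bl=(h[...,0]>105)&(h[...,0]<125)&(h[...,1]>130)&(np.hypot(w[...,0]-.593,w[...,1]+.036)<.06)&(w[...,2]>.06)
    rep(n+" lens",w[bl])
    cv2.imwrite(f"pics/{n}9.png",d["frame"][:,:,::-1])
E
```

```text
t 18.7 [0.5443 0.117  0.1007] psi -72.66 F [-4.2  0.3  8.9] M [0.221 0.634 0.082] w 0.0111 59.84152793884277 q6 -1.8125568863593475
redW 4241 med [0.548  0.1084 0.1143] rect [545.8 115.5  13.4  49.3  18.9] z [0.0943 0.116 ] ax 107.1
redW top 3680 med [0.5471 0.1114 0.1144] rect [545.8 115.6  11.9  49.4  17.3] z [0.1116 0.116 ] ax 107.1
scene red 31 med [0.557  0.0978 0.1043] rect [557.4  98.4   8.   12.6   4.2] z [0.0922 0.1158] ax 109.7
scene lens 227 med [ 0.602  -0.0464  0.1012] rect [599.7 -40.5  13.1  78.8  20.3] z [0.0693 0.1793] ax 107.3
top red 0
top lens 154 med [ 0.5903 -0.0399  0.1032] rect [591.2 -39.7   9.6  77.1  17.3] z [0.077  0.1863] ax 107.3
```

View pics/scene9.png

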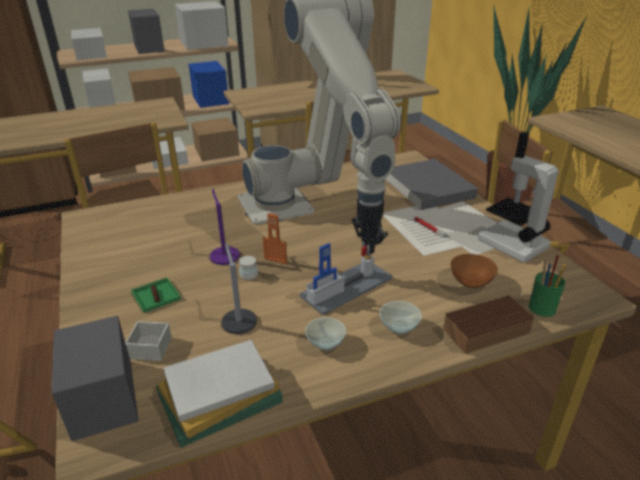

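The lens stands in the slot at (325,275). The gripper holds the screw at (368,245), with the wing at 107.2°, a quarter turn from the seat. The bystanders are where they were, so I hand in.

```bash
python3 -c "
from rig import r
print(r.finish_job())"
```

```text
the job is handed in; nothing more can be done
None
```

The blue magnifier stands fully down in the stand's slot and is released; the focus screw was seated, backed off a quarter turn (about 90° measured) and is still gripped, and the job is handed in at about 19 s of the 53 s allowed, with no verdict returned.

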